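# Find the heavier, glass magnifier by feel and hold it over the inspection light

### The arm

A 6-joint arm with a two-finger parallel gripper is mounted at the origin on a cart in front of the work surface, level with it; the furniture and walls round the work are solid. World frame = base frame: x ahead of the robot, y to its left, z up, the work surface at z = 0. Lengths are in mm, angles in degrees, forces in N, time in s.
With the tool pointing down it reaches from about 350 to 1000 mm from the base axis. Payload 7.1 kg.
Tool frame: the origin (TCP) lies midway between the tips of the shut fingers; the grasp point (between the pads) lies 19 mm behind it; z points along the fingers, y is the line along which they close (so a half turn about z gives the same grasp; the last joint's range is limited). The gripper opens to 85 mm and grips with 20 to 120 N. Pads are 22 mm wide; open, the fingers measure 114 mm over their backs; the gripper's body (76 mm by 85 mm) begins 54 mm behind the grasp point. The pads swing forward as they close: fully open they stand 13 mm farther back than shut.
Start: joints at [70.646, 24.242, 93.386, -0, 62.372, -1.089], TCP at [195.86, 593.501, 231.319] pointing down, gripper open.
Joint ranges: [-172.04, 172.04], [-51.8, 120.97], [4.93, 147.93], [-75.15, 255.16], [6.16, 154.13], [-145.62, 145.62]. Speed limits (degrees/s): [136.94, 136.94, 172.46, 180, 180, 180].

### API

Orientations are given as a 3x3 rotation matrix whose columns are the frame's x, y, z axes.
In Python, from station import manip gives the robot as it stands. The module is installed in compiled form; this text tells all that it offers.
- The arm moves only by the tool play_rows, never from a script. Its argument "plan" is a list of rows, each an object with "delta_rot": the turn, a rotation vector about the tool's x, y, z as a fraction of full scale, a list of three; "translation": the shift along the tool's x, y, z as a fraction of full scale, a list of three; "gripper": the opening, from 0 (shut) to 1 (fully open). In form: [{"delta_rot": [wx, wy, wz], "translation": [tx, ty, tz], "gripper": gripper}, ...]. A call has 1 to 20 rows; each row is the pose to reach, as a shift and turn from the pose commanded when the call began, along the tool's axes at that moment; what a row does not reach only later rows make up. Full scale, the value 1, is 0.75 m for a shift and pi/4 rad for a turn. A row lasts 1/8 s, in which the tool goes at most 62.5 mm and 10.7 degrees, less where a joint would pass 70% of its speed; a pose out of reach is approached as far as the arm can. A call with a number of a shift or a turn outside -1 to 1 is refused whole. A call with a gripper value outside its range is refused whole. The fingers move at their own pace and stop on an object; "grip_force" is the grip in N (left out, the last holds). Time passes only in rows, so rows that repeat a pose let the fingers close. It gives the time, the measured TCP pose, the force, the opening and the grip force at its end, in the units of the state.
- manip.get_state(): the state, without advancing time (a new reading comes with each control period).
- manip.capture(name): name is "scene" or "side" or "wrist"; returns (picture, depth): 480x640x3 uint8, blue, green, red; 480x640 float32, mm along the optical axis (not along the pixel's ray), 0 where there is no reading.
- manip.camera_params(name): a dict with "fovy" (degrees; the focal length in pixels is half the picture's height over the tangent of half this angle, whatever the lens; pixels are square), "cx", "cy" (the principal point, pixels), "T" (4x4, takes a point from camera to world coordinates). Camera axes: x right, y down, z forward; pixel columns grow to the right and rows downward; lengths in mm; the calibration is good to about 2 mm. A picture is of the moment at which its call begins: read the wrist's pose just before it. camera_params takes no time and is no camera call; for the wrist camera it gives the pose at the moment of the call.
- manip.hand_in(): hands the job in; it is judged then, once.
The state is a dict: "clock": time; "joint_pos": joint angles; "dq": joint speeds; "joint_torque": joint torques, N m; "position": TCP position; "tool_rot": TCP orientation; "force": force on the tool from outside, world axes, zero at the start; "wrist_torque": the same for the moment, N m; "finger_gap": finger opening in mm; "gripper_force": force on a finger pad.
Only numpy, scipy, OpenCV 4.12 (cv2) and the standard library are available. Lean on these libraries where they do the work, as an engineer would, in place of code of your own. Each camera call takes 0.05 s, during which the arm holds its last target. There are 200 camera calls.

### The job

First switch on the inspection light: swing its sprung red-tipped lever all the way to its stop and let it spring back. Then lift the two look-alike black stand magnifiers clear of their green mat, one after the other, to feel which is the heavier (the glass one), and leave the lighter one standing upright on the mat, let go. Finish while still holding the heavier one in the gripper, still and upright, centred about 5 cm above the light's round window; leave the other things on the desk where they are.

Things in the scene. Friction and masses are not known exactly. Their poses are not given: they have to be found in the camera images.
- loupe_p: Stand magnifier, a short black tube (lens inside, closed to the fingers) 36 mm across and 26 mm high, standing upright on the mat; origin at the centre of its underside, z up. One of two that look alike: one has a steel barrel and glass lens (200 to 290 g), the other is plastic (50 to 75 g); which is which can only be felt by lifting.
- loupe_q: Stand magnifier, a short black tube (lens inside, closed to the fingers) 36 mm across and 26 mm high, standing upright on the mat; origin at the centre of its underside, z up. One of two that look alike: one has a steel barrel and glass lens (200 to 290 g), the other is plastic (50 to 75 g); which is which can only be felt by lifting.
- mat: Flat green mat fixed to the desk, 140 (x) x 240 (y) x 3 mm; origin at the centre of its underside on the desk top, z up. The magnifiers stand on it on either side of its centre, apart along its y, their centres at least 90 mm from each other.
- lamp_window (a point): Centre of the round pale blue window, 60 mm in diameter with an aluminium rim, on the top face of the inspection light, 23.5 mm above the desk. The point's axes are the light's: z up, x the way the lever swings. The light is a white slab fixed to the desk, 120 (x) x 200 (y) x 22 mm, whose centre lies 35 mm from this point along +y.
- lever_tip (a point): Centre of the red ball (19 mm across) on the lever of the light; moves with it. Steel rod 9 mm thick, 68 mm from pivot to ball. Pivot: 103 mm from the window centre along the light's +y, 32 mm above the desk, axis along y, between cheeks 39 mm high. At rest it leans 0.4 rad from upright to the light's -x (ball 95 mm above the desk), at the stop 0.4 rad to +x: push it to the light's +x.
- lever (a joint): Angle of the lever: 0 at rest (held there by its spring), 0.8 rad at its stop. The spring needs about 1 N at the ball to start and 3 to 4 N at the stop; let go, or followed back, the lever returns to 0 by itself.
- lens_tin: Round cream-lidded tin, 40 mm in diameter, 18 mm high, a bystander; origin at the centre of its underside.
- strip_box: Small orange carton 30 x 66 x 22 mm, a bystander; origin at the centre of its underside.
- gel_bottle: White bottle 44 mm in diameter, 85 mm high, a bystander; origin at the centre of its underside.
- drops: Small white drop bottle with a red cap, 25 mm in diameter, 62 mm high, a bystander; origin at the centre of its underside.
There are look-alikes about, which are no part of the job. What is shaped like the loupe_p but pink or yellow is not meant.

How it is judged:
By the outcome, as a careful person would: the job done as asked, in the order asked, and still so for the second after the job is handed in, while the arm keeps its last pose, push and grip.
It also fails if it takes over 72 s, if anything falls off the work surface, if the arm or the gripper's body presses on something with over 40 N, if the wrist force passes 120 N, or if a joint passes its speed limit or range.

## Working session

There is one attempt and no reset: what is moved stays moved. The work goes in short steps, Python scripts to look and compute and a tool call to move; the robot and the scene stay as the last step left them, time stands still between calls to the robot, and variables do not carry over. Pictures are saved under pics/ and viewed, at most 10 in all, crops included, and the job is handed in when it is done.

Besides the shell and the picture viewer there is one more tool, called after "Emit:" by a JSON object that holds its "api" and its "payload", one argument or row to a line. play_rows: Moves the arm, as the interface text tells. Its arguments: {"type":"object","properties":{"plan":{"type":"array"},"grip_force":{"type":"number"}},"required":["plan"]}

```bash
mkdir -p pics
cat > h.py <<'E'
import numpy as np, cv2
from station import manip
def cam(n):
    p=manip.camera_params(n); img,d=manip.capture(n); return p,img,d
def f(p): return 240/np.tan(np.radians(p['fovy'])/2)
def ray(p,u,v,z):
    T=np.array(p['T']); r=T[:3,:3]@np.array([(u-p['cx'])/f(p),(v-p['cy'])/f(p),1]); o=T[:3,3]
    return o+r*(z-o[2])/r[2]
def cloud(p,d):
    v,u=np.mgrid[:480,:640]; T=np.array(p['T'])
    c=np.stack([(u-p['cx'])/f(p)*d,(v-p['cy'])/f(p)*d,d],-1)
    return c@T[:3,:3].T+T[:3,3]
E
python3 - <<'E'
from h import *
for n in ['scene','side','wrist']:
    p,i,d=cam(n); cv2.imwrite(f'pics/{n}.png',i); np.savez(f'{n}.npz',i=i,d=d,**{k:p[k] for k in('fovy','cx','cy','T')})
    print(n,p['fovy'],np.round(p['T'],2).tolist())
s=manip.get_state(); print(s)
E
```

```text
scene 51.595028172934136 [[0.44, -0.56, 0.7, -152.57], [-0.9, -0.26, 0.36, -353.22], [-0.01, -0.79, -0.62, 704.88], [0.0, 0.0, 0.0, 1.0]]
side 56.85568693776807 [[0.99, -0.07, 0.1, 461.17], [-0.12, -0.65, 0.75, -606.69], [0.01, -0.76, -0.65, 647.4], [0.0, 0.0, 0.0, 1.0]]
wrist 69.72410372616537 [[0.31, 0.91, 0.27, 126.66], [0.95, -0.3, -0.09, 616.42], [-0.0, 0.29, -0.96, 372.81], [0.0, 0.0, 0.0, 1.0]]
{'clock': 0.15, 'joint_pos': array([ 7.06461009e+01,  2.42761359e+01,  9.34224635e+01, -2.19864514e-03,
        6.23727579e+01, -1.08822825e+00]), 'dq': array([ 0.04155805, -0.11463322, -0.1152717 ,  0.01481447,  0.053568  ,
        0.03955539]), 'joint_torque': array([-9.93572712e-05, -5.57772589e+01, -2.82016718e+01,  3.10551764e-05,
        4.82258300e-03,  4.78330335e-06]), 'position': array([195.72430664, 593.09708602, 230.69758932]), 'tool_rot': array([[-9.49619024e-01,  3.13406389e-01, -3.80657244e-04],
       [ 3.13406620e-01,  9.49618283e-01, -1.18630668e-03],
       [-1.03170137e-05, -1.24583989e-03, -9.99999224e-01]]), 'force': array([-0.14586811, -0.38426354,  0.03573476]), 'wrist_torque': array([-0.01676926, -0.00649055,  0.04325005]), 'gripper_force': 0.0, 'finger_gap': 85.68228772671698}
```

View pics/scene.png

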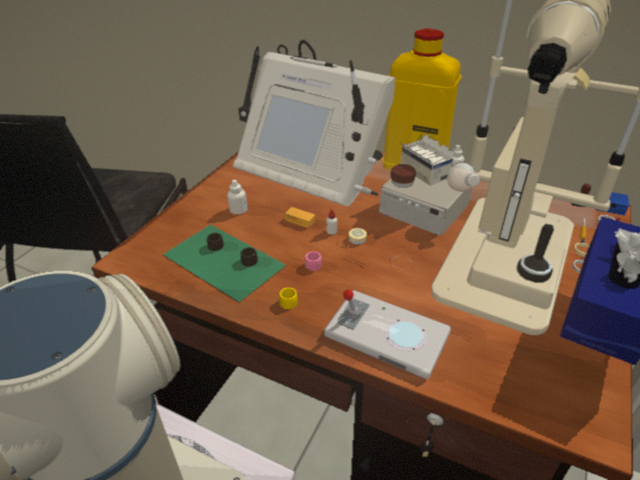

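View pics/side.png

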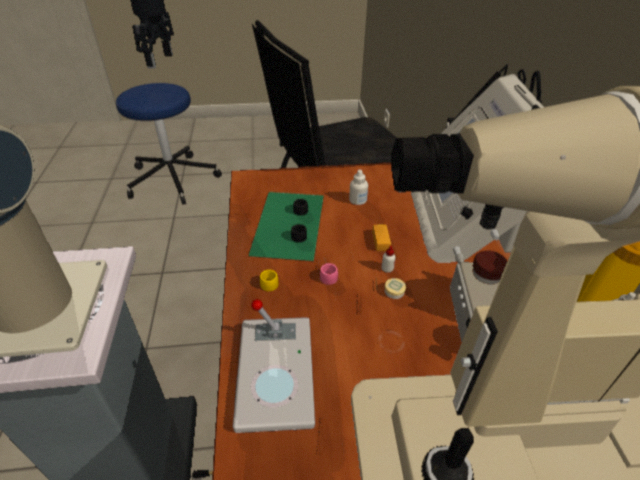

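The scene view shows these candidates:
- **Loupes:** black at (215,241) and (249,256) on the green mat. The look-alikes are pink at (313,261) and yellow at (289,298), so I reject those.
- **Red ball:** the lever ball is at (348,295). The red drops cap at (332,214) is not it.
- **Window:** (406,335).

In the side view the loupes are at (301,207) and (299,233), the ball at (257,305) and the window at (274,386).

Run:
```python
from h import *
def blobs(m,amin):
    n,l,s,c=cv2.connectedComponentsWithStats(m.astype('uint8')); return [(l==k,c[k],s[k]) for k in range(1,n) if s[k,4]>=amin]
for n in ['scene','side']:
    Z=np.load(n+'.npz'); p={k:Z[k] for k in('fovy','cx','cy','T')}; i=Z['i'];P=cloud(p,Z['d'])
    hsv=cv2.cvtColor(i,cv2.COLOR_BGR2HSV); H,S,V=[hsv[...,k].astype(int) for k in range(3)]
    def show(name,m,amin,zs):
        for mm,c,s in blobs(m,amin):
            print(n,name,np.round(c,1),s.tolist(),'ray',[np.round(ray(p,*c,z),1).tolist() for z in zs],'cloudmed',np.round(np.median(P[mm],0),1), 'min',np.round(np.percentile(P[mm],2,axis=0)),'max',np.round(np.percentile(P[mm],98,axis=0)))
    x,y=P[...,0],P[...,1]
    w=(x>200)&(x<800)&(y>-300)&(y<650)&(P[...,2]<150)&(P[...,2]>-10)
    show('green',w&(H>60)&(H<85)&(S>120),300,[3])
    g=w&(H>60)&(H<85)&(S>120); hull=np.zeros(g.shape,'uint8')
    cs=max(cv2.findContours(g.astype('uint8'),0,1)[0],key=cv2.contourArea); hu=cv2.convexHull(cs); cv2.fillConvexPoly(hull,hu,1)
    print('matcorners',[np.round(ray(p,*q,3)[:2]).tolist() for q in cv2.boxPoints(cv2.minAreaRect(hu))], [np.round(ray(p,*q[0],3)[:2]).tolist() for q in cv2.approxPolyDP(hu,4,True)])
    show('black',(hull>0)&(V<60),30,[16,29])
    show('red',w&((H<5)|(H>174))&(S>190)&(V>120)&(P[...,2]>55),8,[95])
    show('blue',w&(H>85)&(H<110)&(S>25)&(V>150)&(y<250)&(P[...,2]<60),200,[23.5])
    sl=w&(S<40)&(V>130)&(abs(P[...,2]-22)<5)&(y<250)
    for mm,c,s in blobs(sl,500):
        pts=P[mm][:,:2].astype('float32'); print('slab',s.tolist(),cv2.minAreaRect(pts))
```

```text
matcorners [[405.0, 109.0], [405.0, 109.0], [405.0, 109.0], [405.0, 109.0]] [[405.0, 109.0]]
scene red [347.6 293.9] [344, 290, 8, 9, 59] ray [[421.3, -120.9, 95.0]] cloudmed [ 415.1 -123.3  101.4] min [ 410. -128.   95.] max [ 423. -117.  105.]
scene blue [405.6 334.2] [390, 322, 32, 25, 621] ray [[440.3, -226.7, 23.5]] cloudmed [ 440.4 -226.8   23.5] min [ 415. -252.   21.] max [ 466. -201.   26.]
slab [325, 291, 125, 84, 4995] ((441.26885986328125, -192.26211547851562), (197.2515411376953, 119.65924835205078), 86.97378540039062)
side green [286.4 227.5] [250, 193, 72, 67, 3243] ray [[485.6, 185.6, 3.0]] cloudmed [482.  185.9   3.2] min [416.  86.   1.] max [566. 312.   6.]
matcorners [[402.0, 103.0], [429.0, 359.0], [582.0, 301.0], [531.0, 60.0]] [[453.0, 328.0], [580.0, 302.0], [533.0, 74.0], [403.0, 104.0]]
side black [299.9 207.1] [292, 199, 16, 17, 228] ray [[521.7, 243.0, 16.0], [520.4, 225.5, 29.0]] cloudmed [520.9 233.6  19.7] min [505. 225.   4.] max [538. 260.  30.]
side black [298.1 233.3] [289, 224, 18, 19, 270] ray [[509.7, 146.4, 16.0], [508.7, 130.9, 29.0]] cloudmed [510.  137.7  19.7] min [492. 128.   3.] max [527. 164.  30.]
side red [257.1 304.1] [253, 300, 10, 10, 71] ray [[422.7, -120.0, 95.0]] cloudmed [ 423.2 -126.   101.1] min [ 417. -131.   95.] max [ 429. -118.  105.]
side blue [274.1 385.2] [256, 369, 37, 33, 933] ray [[442.2, -226.3, 23.5]] cloudmed [ 442.2 -226.2   23.6] min [ 417. -251.   22.] max [ 468. -201.   26.]
slab [234, 318, 80, 112, 6928] ((444.509033203125, -192.42727661132812), (198.94805908203125, 117.0403823852539), 86.66033935546875)
```

```bash
cat >> h.py <<'E'
from scipy.spatial.transform import Rotation as Ro
def go(*xyz,pos=None,yaw=180):
    s=manip.get_state(); R=np.array(s['tool_rot']); pos=s['position'] if pos is None else np.array(pos)
    c,n=np.cos(np.radians(yaw)),np.sin(np.radians(yaw))
    Rt=np.array([[c,n,0],[n,-c,0],[0,0,-1.]])
    t=R.T@(np.array(xyz)-pos)/750; r=Ro.from_matrix(R.T@Rt).as_rotvec()/(np.pi/4)
    print('t',np.round(t,4).tolist(),'r',np.round(r,4).tolist(),'F',np.round(s['force'],2),'clk',s['clock'])
E
python3 -c "
from h import *
go(420,190,250,pos=[195.86,593.501,231.319])"
```

```text
t [-0.4524, -0.4173, -0.0244] r [-0.0016, -0.0002, -0.4059] F [-0.15 -0.38  0.04] clk 0.15
```

Emit:
{"api": "play_rows", "payload": {
  "plan": [
    {"delta_rot":[-0.0016,0,-0.406],"translation":[-0.452,-0.417,-0.024],"gripper":0.5},
    {"delta_rot":[-0.0016,0,-0.406],"translation":[-0.452,-0.417,-0.024],"gripper":0.5},
    {"delta_rot":[-0.0016,0,-0.406],"translation":[-0.452,-0.417,-0.024],"gripper":0.5},
    {"delta_rot":[-0.0016,0,-0.406],"translation":[-0.452,-0.417,-0.024],"gripper":0.5},
    {"delta_rot":[-0.0016,0,-0.406],"translation":[-0.452,-0.417,-0.024],"gripper":0.0},
    {"delta_rot":[-0.0016,0,-0.406],"translation":[-0.452,-0.417,-0.024],"gripper":0.0},
    {"delta_rot":[-0.0016,0,-0.406],"translation":[-0.452,-0.417,-0.024],"gripper":0.0},
    {"delta_rot":[-0.0016,0,-0.406],"translation":[-0.452,-0.417,-0.024],"gripper":0.0},
    {"delta_rot":[-0.0016,0,-0.406],"translation":[-0.452,-0.417,-0.024],"gripper":0.0},
    {"delta_rot":[-0.0016,0,-0.406],"translation":[-0.452,-0.417,-0.024],"gripper":0.0},
    {"delta_rot":[-0.0016,0,-0.406],"translation":[-0.452,-0.417,-0.024],"gripper":0.0},
    {"delta_rot":[-0.0016,0,-0.406],"translation":[-0.452,-0.417,-0.024],"gripper":0.0}
  ]
}}

```text
clock: 1.65
position: [419.3, 191.0, 249.2]
tool_rot: [[-1.0, -0.002, -0.0], [-0.002, 1.0, 0.001], [0.0, 0.001, -1.0]]
force: [-0.7, 0.3, 0.7]
finger_gap: -0.1
gripper_force: 0.0
```

Run:
```python
from h import *
p,i,d=cam('wrist'); s=manip.get_state(); print(np.round(s['position'],1),np.round(s['tool_rot'],3).tolist(),s['finger_gap'])
cv2.imwrite('pics/w1.png',i); P=cloud(p,d)
hsv=cv2.cvtColor(i,cv2.COLOR_BGR2HSV); H,S,V=[hsv[...,k].astype(int) for k in range(3)]
m=((P[...,2]>22)&(P[...,2]<36)&(V<90)&(P[...,0]>420)&(P[...,1]>60)&(P[...,1]<330)).astype('uint8')
n,l,st,c=cv2.connectedComponentsWithStats(m)
for k in range(1,n):
    if st[k,4]>150:
        q=P[l==k]; print(st[k].tolist(),c[k].round(1),ray(p,*c[k],29).round(1),q.min(0).round(),q.max(0).round(), cv2.minEnclosingCircle(q[q[:,2]>26][:,:2].astype('float32')))
g=((H>60)&(H<85)&(S>120)).astype('uint8'); cs=max(cv2.findContours(g,0,1)[0],key=cv2.contourArea)
print([ray(p,*q[0],3)[:2].round().tolist() for q in cv2.approxPolyDP(cv2.convexHull(cs),6,True)])
go(380,-122,140,pos=[420,190,250])
```

```text
[419.4 190.9 249.3] [[-1.0, -0.001, 0.0], [-0.001, 1.0, 0.001], [-0.0, 0.001, -1.0]] -0.06434310776821986
[273, 278, 31, 29, 346] [287.8 291.8] [507.9 147.3  29. ] [493. 130.  22.] [526. 164.  30.] ((510.1397399902344, 147.1258087158203), 17.183393478393555)
[356, 287, 30, 30, 348] [370.9 301.3] [519.7 242.7  29. ] [505. 226.  22.] [539. 260.  30.] ((522.277099609375, 243.31333923339844), 17.10906982421875)
[[493.0, -189.0]]
t [0.054, -0.4161, 0.1461] r [0.0016, 0.0001, 0.0019] F [-0.87  0.15 -0.07] clk 1.7
```

View pics/w1.png

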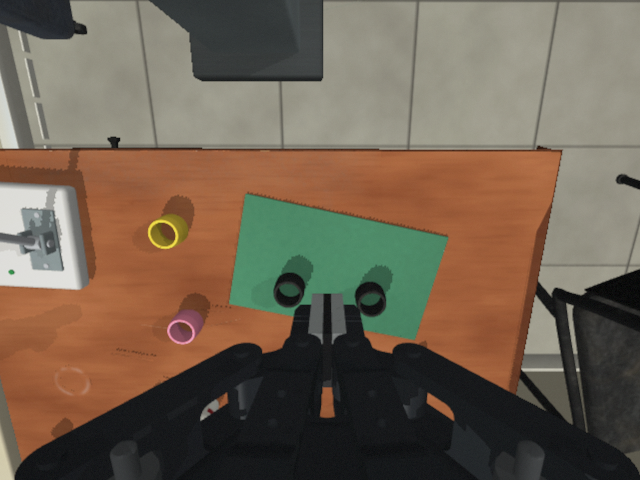

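The crop shows two black loupes on the green mat at (288,290) and (371,299). The pink one at (184,326) and the yellow one at (168,232) lie off it. Loupe A is about (510,147) and B about (522,243). I'm going to the lever first.

Emit:
{"api": "play_rows", "payload": {
  "plan": [
    {"delta_rot":[0,0,0],"translation":[0.054,-0.416,0.1],"gripper":0},
    {"delta_rot":[0,0,0],"translation":[0.054,-0.416,0.1],"gripper":0},
    {"delta_rot":[0,0,0],"translation":[0.054,-0.416,0.1],"gripper":0},
    {"delta_rot":[0,0,0],"translation":[0.054,-0.416,0.1],"gripper":0},
    {"delta_rot":[0,0,0],"translation":[0.054,-0.416,0.1],"gripper":0},
    {"delta_rot":[0,0,0],"translation":[0.054,-0.416,0.1],"gripper":0},
    {"delta_rot":[0,0,0],"translation":[0.054,-0.416,0.146],"gripper":0},
    {"delta_rot":[0,0,0],"translation":[0.054,-0.416,0.216],"gripper":0},
    {"delta_rot":[0,0,0],"translation":[0.054,-0.416,0.216],"gripper":0},
    {"delta_rot":[0,0,0],"translation":[0.054,-0.416,0.216],"gripper":0},
    {"delta_rot":[0,0,0],"translation":[0.054,-0.416,0.216],"gripper":0}
  ]
}}

```text
clock: 3.08
position: [380.9, -121.7, 88.9]
tool_rot: [[-1.0, -0.001, 0.004], [-0.001, 1.0, -0.0], [-0.004, -0.0, -1.0]]
force: [-0.0, -0.1, 0.6]
finger_gap: -0.2
gripper_force: 0.0
```

Run:
```python
from h import *
p,i,d=cam('wrist'); s=manip.get_state(); print(np.round(s['position'],1),s['force'].round(2),s['tool_rot'].round(4).tolist())
cv2.imwrite('pics/w2.png',i)
```

```text
[ 380.8 -121.8   88.8] [-0.41 -0.21 -0.03] [[-1.0, -0.0006, 0.0041], [-0.0006, 1.0, -0.0001], [-0.0041, -0.0001, -1.0]]
```

View pics/w2.png

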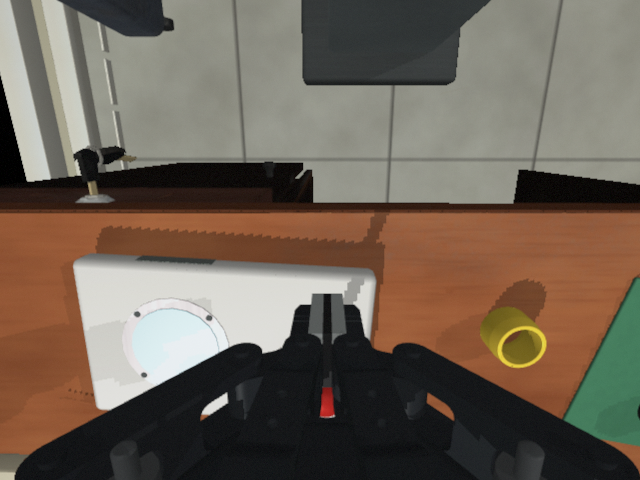

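The red ball at (327,403) is centred directly behind the shut fingers, so the alignment is good. Pushing now.

Emit:
{"api": "play_rows", "payload": {
  "plan": [
    {"delta_rot":[0,0,0],"translation":[-0.02,0,0],"gripper":0},
    {"delta_rot":[0,0,0],"translation":[-0.035,0,0],"gripper":0},
    {"delta_rot":[0,0,0],"translation":[-0.05,0,0],"gripper":0},
    {"delta_rot":[0,0,0],"translation":[-0.065,0,0],"gripper":0},
    {"delta_rot":[0,0,0],"translation":[-0.08,0,0],"gripper":0},
    {"delta_rot":[0,0,0],"translation":[-0.088,0,0],"gripper":0},
    {"delta_rot":[0,0,0],"translation":[-0.088,0,0],"gripper":0},
    {"delta_rot":[0,0,0],"translation":[-0.088,0,0],"gripper":0}
  ]
}}

```text
clock: 4.12
position: [444.8, -121.4, 86.8]
tool_rot: [[-1.0, -0.0, -0.001], [-0.0, 1.0, 0.001], [0.001, 0.001, -1.0]]
force: [-2.5, -1.2, -0.7]
finger_gap: -0.4
gripper_force: 1.5
```

Run:
```python
from h import *
s=manip.get_state(); print(np.round(s['position'],1),s['force'].round(2))
for n in ['scene','side']:
    p,i,d=cam(n);P=cloud(p,d);hsv=cv2.cvtColor(i,cv2.COLOR_BGR2HSV); H,S,V=[hsv[...,k].astype(int) for k in range(3)]
    m=((H<5)|(H>174))&(S>170)&(V>90)&(P[...,2]>80)&(P[...,0]<560)&(P[...,1]<0)&(P[...,2]<120)&(P[...,0]>350)
    if m.sum():
        v,u=np.nonzero(m); print(n,m.sum(),ray(p,u.mean(),v.mean(),95).round(1),np.median(P[m],0).round(1), P[m].max(0).round(1))
```

```text
[ 444.8 -121.4   86.8] [-2.55 -1.19 -0.69]
scene 4 [ 467.4 -129.4   95. ] [ 460.9 -131.9  102. ] [ 461.5 -131.1  103.8]
side 90 [ 465.2 -120.3   95. ] [ 465.  -128.5  104.4] [ 473.1 -119.   108.6]
```

Emit:
{"api": "play_rows", "payload": {
  "plan": [
    {"delta_rot":[0,0,0],"translation":[-0.004,0,0],"gripper":0},
    {"delta_rot":[0,0,0],"translation":[-0.008,0,0],"gripper":0},
    {"delta_rot":[0,0,0],"translation":[-0.011,0,0],"gripper":0},
    {"delta_rot":[0,0,0],"translation":[-0.013,0,0],"gripper":0},
    {"delta_rot":[0,0,0],"translation":[-0.013,0,0],"gripper":0}
  ]
}}

```text
clock: 4.85
position: [454.6, -121.4, 86.7]
tool_rot: [[-1.0, -0.0, -0.001], [-0.0, 1.0, 0.002], [0.001, 0.002, -1.0]]
force: [-4.4, 0.3, -2.6]
finger_gap: 0.3
gripper_force: 2.5
```

Emit:
{"api": "play_rows", "payload": {
  "plan": [
    {"delta_rot":[0,0,0],"translation":[-0.0025,0,0],"gripper":0},
    {"delta_rot":[0,0,0],"translation":[-0.005,0,0],"gripper":0},
    {"delta_rot":[0,0,0],"translation":[-0.005,0,0],"gripper":0}
  ]
}}

```text
clock: 5.22
position: [455.4, -121.1, 86.3]
tool_rot: [[-1.0, -0.0, -0.007], [-0.0, 1.0, 0.002], [0.007, 0.002, -1.0]]
force: [-13.5, -2.1, 3.7]
finger_gap: 0.0
gripper_force: 6.8
```

Run:
```python
from h import *
s=manip.get_state(); print(np.round(s['position'],1),s['force'].round(2))
for n in ['side']:
    p,i,d=cam(n);P=cloud(p,d);hsv=cv2.cvtColor(i,cv2.COLOR_BGR2HSV); H,S,V=[hsv[...,k].astype(int) for k in range(3)]
    m=((H<5)|(H>174))&(S>170)&(V>90)&(P[...,2]>80)&(P[...,0]<560)&(P[...,1]<0)&(P[...,2]<120)&(P[...,0]>350)
    v,u=np.nonzero(m); print(n,m.sum(),ray(p,u.mean(),v.mean(),95).round(1),np.median(P[m],0).round(1), P[m].max(0).round(1))
```

```text
[ 455.4 -121.1   86.3] [-13.51  -2.1    3.74]
side 88 [ 475.4 -123.8   95. ] [ 475.4 -129.   100.9] [ 482.7 -117.6  105.3]
```

That is the stop: 13.5 N, with the ball at x≈475. Following it back now, then lifting off.

Emit:
{"api": "play_rows", "payload": {
  "plan": [
    {"delta_rot":[0,0,0],"translation":[0.02,0,0],"gripper":0},
    {"delta_rot":[0,0,0],"translation":[0.04,0,0],"gripper":0},
    {"delta_rot":[0,0,0],"translation":[0.06,0,0],"gripper":0},
    {"delta_rot":[0,0,0],"translation":[0.08,0,0],"gripper":0},
    {"delta_rot":[0,0,0],"translation":[0.1,0,0],"gripper":0},
    {"delta_rot":[0,0,0],"translation":[0.107,0,-0.02],"gripper":0},
    {"delta_rot":[0,0,0],"translation":[0.107,0,-0.1],"gripper":0},
    {"delta_rot":[0,0,0],"translation":[0.107,0,-0.12],"gripper":0},
    {"delta_rot":[0,0,0],"translation":[0.107,0,-0.12],"gripper":0}
  ]
}}

```text
clock: 6.4
position: [379.4, -122.1, 178.2]
tool_rot: [[-1.0, 0.0, 0.004], [0.0, 1.0, -0.0], [-0.004, -0.0, -1.0]]
force: [-0.5, 1.2, -0.1]
finger_gap: -0.2
gripper_force: 0.0
```

Run:
```python
from h import *
s=manip.get_state(); print(np.round(s['position'],1),s['force'].round(2))
for n in ['side']:
    p,i,d=cam(n);P=cloud(p,d);hsv=cv2.cvtColor(i,cv2.COLOR_BGR2HSV); H,S,V=[hsv[...,k].astype(int) for k in range(3)]
    cv2.imwrite('pics/s2.png',cv2.resize(i[150:450,180:440],None,fx=2,fy=2))
    m=((H<5)|(H>174))&(S>170)&(V>90)&(P[...,2]>80)&(P[...,0]<560)&(P[...,1]<0)&(P[...,2]<120)&(P[...,0]>350)
    v,u=np.nonzero(m); print(n,m.sum(),ray(p,u.mean(),v.mean(),95).round(1) if m.sum() else 0)
go(510,147,100)
go(522,243,100)
```

```text
[ 379.4 -122.1  178.2] [-0.48  1.19 -0.1 ]
side 89 [ 421.8 -120.6   95. ]
t [-0.175, 0.3584, 0.1034] r [0.0008, 0.0025, -0.0001] F [ 0.78 -0.5  -0.16] clk 6.45
t [-0.191, 0.4864, 0.1035] r [0.0008, 0.0025, -0.0001] F [ 0.78 -0.5  -0.16] clk 6.45
```

View pics/s2.png

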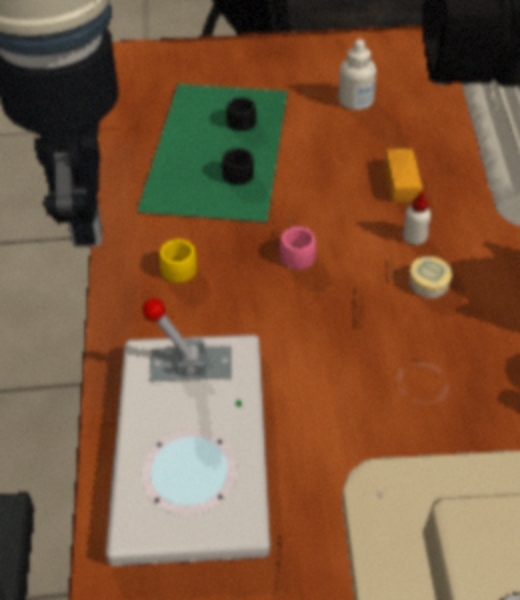

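The lever is back at rest at crop (154,309), and a green indicator shows at (238,403). Going above loupe A.

Emit:
{"api": "play_rows", "payload": {
  "plan": [
    {"delta_rot":[0,0,0],"translation":[-0.175,0.358,0],"gripper":1},
    {"delta_rot":[0,0,0],"translation":[-0.175,0.358,0],"gripper":1},
    {"delta_rot":[0,0,0],"translation":[-0.175,0.358,0],"gripper":1},
    {"delta_rot":[0,0,0],"translation":[-0.175,0.358,0],"gripper":1},
    {"delta_rot":[0,0,0],"translation":[-0.175,0.358,0.05],"gripper":1},
    {"delta_rot":[0,0,0],"translation":[-0.175,0.358,0.103],"gripper":1},
    {"delta_rot":[0,0,0],"translation":[-0.175,0.358,0.133],"gripper":1},
    {"delta_rot":[0,0,0],"translation":[-0.175,0.358,0.133],"gripper":1},
    {"delta_rot":[0,0,0],"translation":[-0.175,0.358,0.133],"gripper":1},
    {"delta_rot":[0,0,0],"translation":[-0.175,0.358,0.133],"gripper":1}
  ]
}}

```text
clock: 7.7
position: [510.5, 146.9, 78.4]
tool_rot: [[-1.0, 0.0, 0.002], [0.0, 1.0, 0.002], [-0.002, 0.002, -1.0]]
force: [-0.3, 0.3, 0.2]
finger_gap: 85.2
gripper_force: 0.0
```

Run:
```python
from h import *
p,i,d=cam('wrist'); s=manip.get_state(); print(np.round(s['position'],1),s['force'].round(2),s['finger_gap'],s['tool_rot'].round(3).tolist())
cv2.imwrite('pics/w3.png',i)
go(510,147,4)
```

```text
[510.5 147.   78.5] [-0.04  0.48  0.13] 85.52478340728821 [[-1.0, 0.0, 0.002], [0.0, 1.0, 0.002], [-0.002, 0.002, -1.0]]
t [0.0008, -0.0001, 0.0994] r [0.0022, 0.0026, -0.0003] F [-0.04  0.48  0.13] clk 7.75
```

View pics/w3.png

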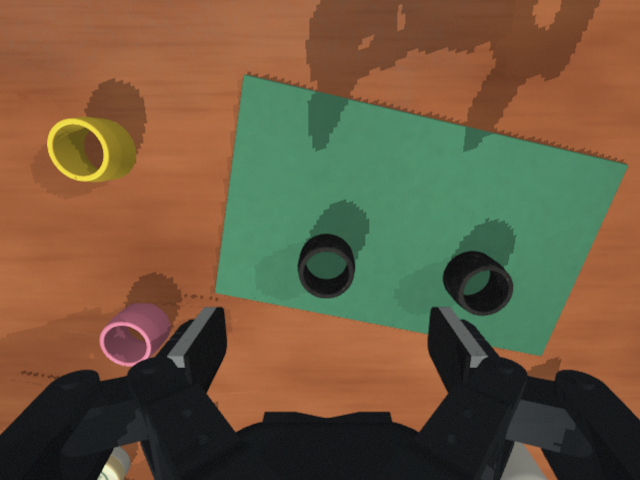

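Loupe A at (327,267) is centred between the fingertips at (203,…) and (455,…). Descending and gripping.

Emit:
{"api": "play_rows", "payload": {
  "plan": [
    {"delta_rot":[0,0,0],"translation":[0,0,0.04],"gripper":1},
    {"delta_rot":[0,0,0],"translation":[0,0,0.075],"gripper":1},
    {"delta_rot":[0,0,0],"translation":[0,0,0.098],"gripper":1},
    {"delta_rot":[0,0,0],"translation":[0,0,0.098],"gripper":1},
    {"delta_rot":[0,0,0],"translation":[0,0,0.098],"gripper":0.3},
    {"delta_rot":[0,0,0],"translation":[0,0,0.098],"gripper":0.3},
    {"delta_rot":[0,0,0],"translation":[0,0,0.098],"gripper":0.3},
    {"delta_rot":[0,0,0],"translation":[0,0,0.098],"gripper":0.3},
    {"delta_rot":[0,0,0],"translation":[0,0,0.098],"gripper":0.3}
  ],
  "grip_force": 40
}}

```text
clock: 8.88
position: [510.3, 147.1, 4.9]
tool_rot: [[-1.0, -0.0, 0.001], [-0.0, 1.0, 0.001], [-0.001, 0.001, -1.0]]
force: [-0.2, 0.4, 5.0]
finger_gap: 33.2
gripper_force: 39.3
```

Emit:
{"api": "play_rows", "payload": {
  "plan": [
    {"delta_rot":[0,0,0],"translation":[0,0,-0.01],"gripper":0.3},
    {"delta_rot":[0,0,0],"translation":[0,0,-0.03],"gripper":0.3},
    {"delta_rot":[0,0,0],"translation":[0,0,-0.055],"gripper":0.3},
    {"delta_rot":[0,0,0],"translation":[0,0,-0.065],"gripper":0.3},
    {"delta_rot":[0,0,0],"translation":[0,0,-0.065],"gripper":0.3},
    {"delta_rot":[0,0,0],"translation":[0,0,-0.065],"gripper":0.3},
    {"delta_rot":[0,0,0],"translation":[0,0,-0.065],"gripper":0.3},
    {"delta_rot":[0,0,0],"translation":[0,0,-0.065],"gripper":0.3}
  ]
}}

```text
clock: 9.88
position: [509.5, 146.9, 52.3]
tool_rot: [[-1.0, -0.0, -0.001], [-0.0, 1.0, 0.001], [0.001, 0.001, -1.0]]
force: [-0.0, -0.3, -2.1]
finger_gap: 33.0
gripper_force: 40.4
```

Run:
```python
from h import *
for k in range(6):
    p,i,d=cam('side'); s=manip.get_state(); print(np.round(s['position'],1),s['force'].round(2),s['finger_gap'].round(1))
cv2.imwrite('pics/s3.png',cv2.resize(i[150:270,220:380],None,fx=4,fy=4))
```

```text
Traceback (most recent call last):
AttributeError: 'float' object has no attribute 'round'
```

Run:
```python
from h import *
F=[]
for k in range(8):
    p,i,d=cam('side'); F.append(manip.get_state()['force'])
print(np.mean(F,0),np.std(F,0))
cv2.imwrite('pics/s3.png',cv2.resize(i[150:270,220:380],None,fx=4,fy=4))
```

```text
[ 0.24103298  0.00300828 -2.1345331 ] [0.58416459 0.32265548 0.17353128]
```

View pics/s3.png

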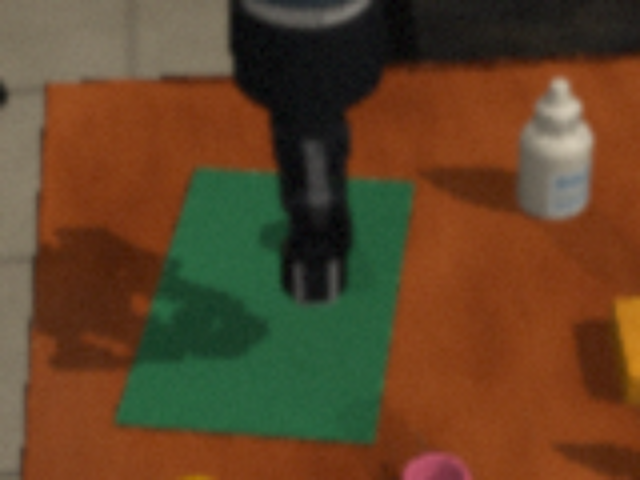

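The loupe in the gripper at (315,275) is clear of the mat and weighs about 2.1 N (≈215 g), so A is the heavy one. I'll set it down, then lift B as the task asks.

Emit:
{"api": "play_rows", "payload": {
  "plan": [
    {"delta_rot":[0,0,0],"translation":[0,0,0.025],"gripper":0.3},
    {"delta_rot":[0,0,0],"translation":[0,0,0.045],"gripper":0.3},
    {"delta_rot":[0,0,0],"translation":[0,0,0.058],"gripper":0.3},
    {"delta_rot":[0,0,0],"translation":[0,0,0.0645],"gripper":0.3},
    {"delta_rot":[0,0,0],"translation":[0,0,0.0645],"gripper":0.3},
    {"delta_rot":[0,0,0],"translation":[0,0,0.0645],"gripper":0.3},
    {"delta_rot":[0,0,0],"translation":[0,0,0.0645],"gripper":0.6},
    {"delta_rot":[0,0,0],"translation":[0,0,0.0645],"gripper":1},
    {"delta_rot":[0,0,0],"translation":[0,0,0.0645],"gripper":1},
    {"delta_rot":[0,0,0],"translation":[0,0,0.0645],"gripper":1},
    {"delta_rot":[0,0,0],"translation":[0,0,0.03],"gripper":1},
    {"delta_rot":[0,0,0],"translation":[0,0,-0.03],"gripper":1},
    {"delta_rot":[0,0,0],"translation":[-0.008,0.064,-0.035],"gripper":1},
    {"delta_rot":[0,0,0],"translation":[-0.016,0.128,-0.035],"gripper":1},
    {"delta_rot":[0,0,0],"translation":[-0.016,0.128,-0.035],"gripper":1},
    {"delta_rot":[0,0,0],"translation":[-0.016,0.128,-0.035],"gripper":1}
  ]
}}

```text
clock: 12.32
position: [521.1, 242.5, 78.7]
tool_rot: [[-1.0, -0.001, -0.001], [-0.001, 1.0, 0.001], [0.001, 0.001, -1.0]]
force: [0.5, -0.6, -0.1]
finger_gap: 85.2
gripper_force: 0.0
```

```bash
cat > look.py <<'E'
from h import *
p,i,d=cam('wrist'); s=manip.get_state(); print(np.round(s['position'],1),s['force'].round(2),s['finger_gap'])
cv2.imwrite('pics/w_now.png',i); P=cloud(p,d)
V=i.max(2)
m=((P[...,2]>22)&(P[...,2]<36)&(V<90)&(P[...,0]>420)&(P[...,1]>60)&(P[...,1]<330)).astype('uint8')
n,l,st,c=cv2.connectedComponentsWithStats(m)
for k in range(1,n):
    if st[k,4]>150:
        q=P[l==k]; print(st[k].tolist(),q.min(0).round(),q.max(0).round(), cv2.minEnclosingCircle(q[q[:,2]>26][:,:2].astype('float32')))
E
python3 look.py
```

```text
[521.1 242.   78.7] [-0.12 -0.13 -0.22] 85.4893767332154
[136, 222, 62, 58, 1443] [492. 131.  22.] [526. 165.  30.] ((509.470947265625, 147.6077880859375), 17.109243392944336)
[300, 243, 57, 57, 1196] [505. 227.  22.] [539. 261.  31.] ((522.3291625976562, 243.41065979003906), 16.839345932006836)
```

A is standing upright (29 mm high) at (509.5,147.6) and B is at (522.3,243.4). Gripping and lifting B.

Emit:
{"api": "play_rows", "payload": {
  "plan": [
    {"delta_rot":[0,0,0],"translation":[-0.0015,0.001,0.04],"gripper":1},
    {"delta_rot":[0,0,0],"translation":[-0.0015,0.001,0.075],"gripper":1},
    {"delta_rot":[0,0,0],"translation":[-0.0015,0.001,0.098],"gripper":1},
    {"delta_rot":[0,0,0],"translation":[-0.0015,0.001,0.098],"gripper":1},
    {"delta_rot":[0,0,0],"translation":[-0.0015,0.001,0.098],"gripper":0.3},
    {"delta_rot":[0,0,0],"translation":[-0.0015,0.001,0.098],"gripper":0.3},
    {"delta_rot":[0,0,0],"translation":[-0.0015,0.001,0.098],"gripper":0.3},
    {"delta_rot":[0,0,0],"translation":[-0.0015,0.001,0.098],"gripper":0.3},
    {"delta_rot":[0,0,0],"translation":[-0.0015,0.001,0.098],"gripper":0.3},
    {"delta_rot":[0,0,0],"translation":[-0.0015,0.001,0.088],"gripper":0.3},
    {"delta_rot":[0,0,0],"translation":[-0.0015,0.001,0.068],"gripper":0.3},
    {"delta_rot":[0,0,0],"translation":[-0.0015,0.001,0.045],"gripper":0.3},
    {"delta_rot":[0,0,0],"translation":[-0.0015,0.001,0.033],"gripper":0.3},
    {"delta_rot":[0,0,0],"translation":[-0.0015,0.001,0.033],"gripper":0.3},
    {"delta_rot":[0,0,0],"translation":[-0.0015,0.001,0.033],"gripper":0.3},
    {"delta_rot":[0,0,0],"translation":[-0.0015,0.001,0.033],"gripper":0.3},
    {"delta_rot":[0,0,0],"translation":[-0.0015,0.001,0.033],"gripper":0.3}
  ]
}}

```text
clock: 14.5
position: [522.6, 243.6, 53.9]
tool_rot: [[-1.0, -0.0, -0.001], [-0.0, 1.0, 0.001], [0.001, 0.001, -1.0]]
force: [-0.1, -0.9, -1.1]
finger_gap: 33.2
gripper_force: 40.0
```

Run:
```python
from h import *
F=[]
for k in range(8):
    p,i,d=cam('side'); F.append(manip.get_state()['force'])
s=manip.get_state();print(np.mean(F,0),np.std(F,0),s['position'],s['finger_gap'])
```

```text
[-0.20448327 -0.01294831 -0.4584505 ] [0.56782839 0.47896583 0.47439857] [522.88475868 243.73606776  54.37693593] 33.02201207407075
```

B reads about 0.5 N, so it is the light one. Setting it down and going back to A.

Emit:
{"api": "play_rows", "payload": {
  "plan": [
    {"delta_rot":[0,0,0],"translation":[0,0,0.025],"gripper":0.3},
    {"delta_rot":[0,0,0],"translation":[0,0,0.045],"gripper":0.3},
    {"delta_rot":[0,0,0],"translation":[0,0,0.058],"gripper":0.3},
    {"delta_rot":[0,0,0],"translation":[0,0,0.065],"gripper":0.3},
    {"delta_rot":[0,0,0],"translation":[0,0,0.065],"gripper":0.3},
    {"delta_rot":[0,0,0],"translation":[0,0,0.065],"gripper":0.3},
    {"delta_rot":[0,0,0],"translation":[0,0,0.065],"gripper":0.6},
    {"delta_rot":[0,0,0],"translation":[0,0,0.065],"gripper":1},
    {"delta_rot":[0,0,0],"translation":[0,0,0.065],"gripper":1},
    {"delta_rot":[0,0,0],"translation":[0,0,0.065],"gripper":1},
    {"delta_rot":[0,0,0],"translation":[0,0,0.03],"gripper":1},
    {"delta_rot":[0,0,0],"translation":[0,0,-0.03],"gripper":1},
    {"delta_rot":[0,0,0],"translation":[0.009,-0.064,-0.033],"gripper":1},
    {"delta_rot":[0,0,0],"translation":[0.0175,-0.128,-0.033],"gripper":1},
    {"delta_rot":[0,0,0],"translation":[0.0175,-0.128,-0.033],"gripper":1},
    {"delta_rot":[0,0,0],"translation":[0.0175,-0.128,-0.033],"gripper":1},
    {"delta_rot":[0,0,0],"translation":[0.0175,-0.128,-0.033],"gripper":1}
  ]
}}

```text
clock: 17.02
position: [510.2, 148.6, 79.0]
tool_rot: [[-1.0, -0.001, 0.001], [-0.001, 1.0, 0.001], [-0.001, 0.001, -1.0]]
force: [0.6, -0.1, 0.6]
finger_gap: 85.5
gripper_force: 0.0
```

```bash
python3 look.py
```

```text
[510.1 148.7  79. ] [-0.33 -0.2  -1.05] 85.35008525729312
[296, 240, 57, 57, 1196] [492. 130.  22.] [526. 165.  30.] ((509.5029602050781, 147.01898193359375), 17.097225189208984)
[450, 258, 61, 56, 1401] [504. 226.  22.] [538. 261.  31.] ((521.0029296875, 243.7178192138672), 17.32640838623047)
```

View pics/w_now.png

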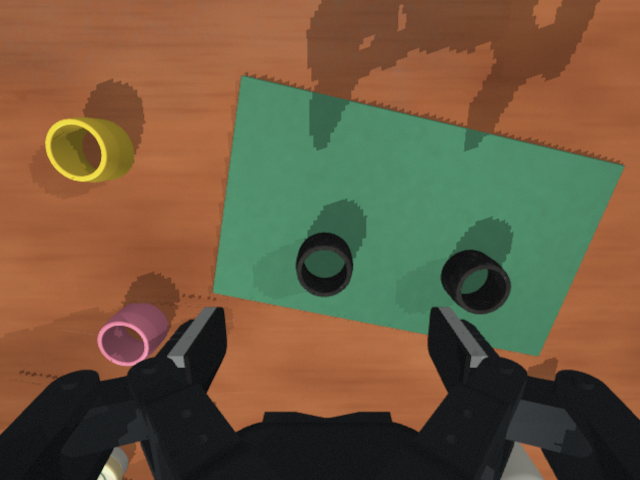

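Both loupes stand upright, A at (325,264) and B at (476,281). Gripping A and lifting it.

Emit:
{"api": "play_rows", "payload": {
  "plan": [
    {"delta_rot":[0,0,0],"translation":[0.0005,-0.0018,0.04],"gripper":1},
    {"delta_rot":[0,0,0],"translation":[0.0005,-0.0018,0.075],"gripper":1},
    {"delta_rot":[0,0,0],"translation":[0.0005,-0.0018,0.0985],"gripper":1},
    {"delta_rot":[0,0,0],"translation":[0.0005,-0.0018,0.0985],"gripper":1},
    {"delta_rot":[0,0,0],"translation":[0.0005,-0.0018,0.0985],"gripper":0.3},
    {"delta_rot":[0,0,0],"translation":[0.0005,-0.0018,0.0985],"gripper":0.3},
    {"delta_rot":[0,0,0],"translation":[0.0005,-0.0018,0.0985],"gripper":0.3},
    {"delta_rot":[0,0,0],"translation":[0.0005,-0.0018,0.0985],"gripper":0.3},
    {"delta_rot":[0,0,0],"translation":[0.0005,-0.0018,0.0985],"gripper":0.3},
    {"delta_rot":[0,0,0],"translation":[0.0005,-0.0018,0.088],"gripper":0.3},
    {"delta_rot":[0,0,0],"translation":[0.0005,-0.0018,0.06],"gripper":0.3},
    {"delta_rot":[0,0,0],"translation":[0.0005,-0.0018,0.01],"gripper":0.3},
    {"delta_rot":[0,0,0],"translation":[0.0005,-0.0018,-0.05],"gripper":0.3},
    {"delta_rot":[0,0,0],"translation":[0.0005,-0.0018,-0.11],"gripper":0.3},
    {"delta_rot":[0,0,0],"translation":[0.0005,-0.0018,-0.14],"gripper":0.3},
    {"delta_rot":[0,0,0],"translation":[0.0005,-0.0018,-0.15],"gripper":0.3},
    {"delta_rot":[0,0,0],"translation":[0.0005,-0.0018,-0.15],"gripper":0.3},
    {"delta_rot":[0,0,0],"translation":[0.0005,-0.0018,-0.15],"gripper":0.3}
  ]
}}

```text
clock: 19.32
position: [508.5, 146.0, 190.3]
tool_rot: [[-1.0, -0.0, -0.002], [-0.0, 1.0, 0.001], [0.002, 0.001, -1.0]]
force: [-0.5, -0.8, -2.4]
finger_gap: 33.0
gripper_force: 40.5
```

Run:
```python
from h import *
F=[]
for k in range(4):
    p,i,d=cam('wrist'); F.append(manip.get_state()['force'])
s=manip.get_state();print(np.mean(F,0),s['position'],s['finger_gap'])
go(442,-226.5,190)
```

```text
[-0.29269664 -0.1982095  -1.99962103] [508.9685254  146.13530329 190.62158961] 33.130702790366215
t [0.0893, -0.4968, 0.0006] r [0.001, -0.0018, 0.0001] F [ 0.09 -0.32 -2.22] clk 19.525
```

Run:
```python
from h import *
p,i,d=cam('wrist'); s=manip.get_state(); P=cloud(p,d)-s['position']
m=(d>0)&(d<260)&(P[...,2]>-15)&(abs(P[...,0])<120)&(abs(P[...,1])<200)
q=P[m]
for z in range(-10,150,20):
    k=q[(q[:,2]>=z)&(q[:,2]<z+20)]
    if len(k)>20: print(z,len(k),np.percentile(k,1,axis=0).round(),np.percentile(k,99,axis=0).round())
for n in ['scene','side']:
    Z=np.load(n+'.npz'); pp={k:Z[k] for k in('fovy','cx','cy','T')}; C=cloud(pp,Z['d'])[Z['d']>0]
    k=C[(C[:,2]>110)&(C[:,0]>330)&(C[:,0]<640)&(C[:,1]<260)&(C[:,1]>-400)]
    print(n,len(k), k.min(0).round() if len(k) else '', k[np.argsort(k[:,0])[:200:40]].round().tolist())
```

```text
-10 2018 [-18. -26.  -4.] [14. 26. 10.]
10 5990 [-18. -29.  10.] [15. 29. 30.]
30 3935 [-14. -45.  30.] [10. 45. 50.]
50 16006 [-17. -53.  50.] [12. 53. 70.]
70 30997 [-17. -61.  70.] [ 9. 61. 90.]
90 6699 [-20. -61.  90.] [-10.  59.  98.]
scene 2603 [ 548. -400.  111.] [[548.0, -345.0, 479.0], [551.0, -339.0, 463.0], [551.0, -344.0, 469.0], [552.0, -329.0, 462.0], [552.0, -323.0, 461.0]]
side 10445 [ 552. -400.  129.] [[552.0, -350.0, 476.0], [552.0, -345.0, 485.0], [552.0, -348.0, 472.0], [553.0, -334.0, 458.0], [553.0, -343.0, 490.0]]
```

The gripper stays within ±61 mm, which clears the lever, and the microscope head at x≥548 is out of the way. Carrying A to the window.

Emit:
{"api": "play_rows", "payload": {
  "plan": [
    {"delta_rot":[0,0,0],"translation":[0.002,-0.015,0],"gripper":0.3},
    {"delta_rot":[0,0,0],"translation":[0.01,-0.05,0.005],"gripper":0.3},
    {"delta_rot":[0,0,0],"translation":[0.02,-0.1,0.01],"gripper":0.3},
    {"delta_rot":[0,0,0],"translation":[0.03,-0.155,0.02],"gripper":0.3},
    {"delta_rot":[0,0,0],"translation":[0.04,-0.21,0.03],"gripper":0.3},
    {"delta_rot":[0,0,0],"translation":[0.05,-0.265,0.035],"gripper":0.3},
    {"delta_rot":[0,0,0],"translation":[0.06,-0.32,0.035],"gripper":0.3},
    {"delta_rot":[0,0,0],"translation":[0.07,-0.375,0.035],"gripper":0.3},
    {"delta_rot":[0,0,0],"translation":[0.08,-0.43,0.035],"gripper":0.3},
    {"delta_rot":[0,0,0],"translation":[0.086,-0.47,0.035],"gripper":0.3},
    {"delta_rot":[0,0,0],"translation":[0.089,-0.49,0.045],"gripper":0.3},
    {"delta_rot":[0,0,0],"translation":[0.0893,-0.4968,0.07],"gripper":0.3},
    {"delta_rot":[0,0,0],"translation":[0.0893,-0.4968,0.1],"gripper":0.3},
    {"delta_rot":[0,0,0],"translation":[0.0893,-0.4968,0.13],"gripper":0.3},
    {"delta_rot":[0,0,0],"translation":[0.0893,-0.4968,0.148],"gripper":0.3},
    {"delta_rot":[0,0,0],"translation":[0.0893,-0.4968,0.152],"gripper":0.3},
    {"delta_rot":[0,0,0],"translation":[0.0893,-0.4968,0.152],"gripper":0.3},
    {"delta_rot":[0,0,0],"translation":[0.0893,-0.4968,0.152],"gripper":0.3},
    {"delta_rot":[0,0,0],"translation":[0.0893,-0.4968,0.152],"gripper":0.3}
  ]
}}

```text
clock: 21.95
position: [442.9, -226.4, 77.7]
tool_rot: [[-1.0, -0.0, 0.001], [-0.0, 1.0, 0.001], [-0.001, 0.001, -1.0]]
force: [1.2, -0.2, -1.5]
finger_gap: 33.4
gripper_force: 40.5
```

Run:
```python
from h import *
s=manip.get_state(); print(s['position'].round(1),s['tool_rot'].round(3).tolist(),s['force'].round(2),s['dq'].round(2),s['finger_gap'])
p,i,d=cam('side'); P=cloud(p,d); cv2.imwrite('pics/s4.png',cv2.resize(i[180:460,190:430],None,fx=2,fy=2))
m=(d>0)&(i.max(2)<70)&(abs(P[...,0]-442)<40)&(abs(P[...,1]+227)<40)&(P[...,2]>60)&(P[...,2]<110); print(P[m].min(0).round(1),P[m].max(0).round(1),m.sum())
hsv=cv2.cvtColor(i,cv2.COLOR_BGR2HSV)
go(442,-226.5,75.5)
```

```text
[ 442.9 -226.4   77.7] [[-1.0, -0.0, 0.001], [-0.0, 1.0, 0.001], [-0.001, 0.001, -1.0]] [ 1.22 -0.24 -1.47] [-0.07  0.17  0.08 -0.11  0.01  0.01] 33.38130893855628
[ 427.6 -256.6   79.1] [ 459.  -209.   109.3] 83
t [0.001, -0.0002, 0.0028] r [0.0009, 0.0014, 0.0001] F [-0.82  0.07 -2.7 ] clk 22.0
```

View pics/s4.png

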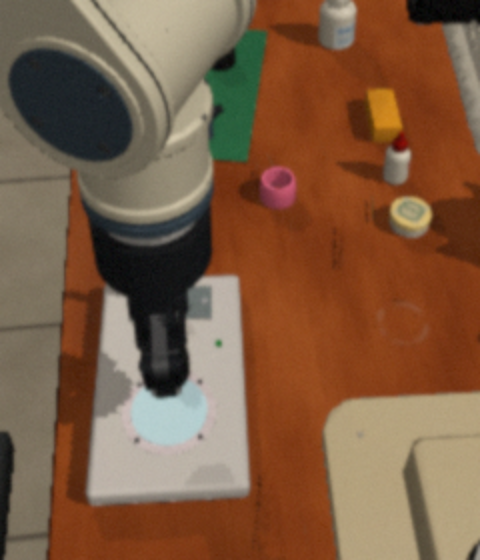

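The heavy loupe hangs upright over the window at (165,385) in the crop, and the bystanders haven't moved. I'll nudge it by about 2 mm, let it settle, then hand in.

Emit:
{"api": "play_rows", "payload": {
  "plan": [
    {"delta_rot":[0,0,0],"translation":[0.001,0,0.0025],"gripper":0.3},
    {"delta_rot":[0,0,0],"translation":[0.001,0,0.0025],"gripper":0.3},
    {"delta_rot":[0,0,0],"translation":[0.001,0,0.0025],"gripper":0.3},
    {"delta_rot":[0,0,0],"translation":[0.001,0,0.0025],"gripper":0.3},
    {"delta_rot":[0,0,0],"translation":[0.001,0,0.0025],"gripper":0.3},
    {"delta_rot":[0,0,0],"translation":[0.001,0,0.0025],"gripper":0.3}
  ]
}}

```text
clock: 22.75
position: [441.7, -226.2, 75.2]
tool_rot: [[-1.0, -0.0, 0.0], [-0.0, 1.0, 0.001], [-0.0, 0.001, -1.0]]
force: [0.4, 0.1, -2.4]
finger_gap: 33.2
gripper_force: 40.5
```

```bash
python3 -c "
from station import manip
print(manip.get_state()['position'],manip.hand_in())"
```

```text
the job is handed in; nothing more can be done
[ 441.73712393 -226.22483162   75.20720827] None
```

I handed the job in at about 23 s: the light was switched on first and its lever sprang back, the lighter magnifier (about 0.5 N) stands upright on the mat, and the heavier one (about 2.1 N) is held still and upright about 5 cm above the centre of the window.

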